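# Hold the ionizer's outlet shutter half open

### The job

Get the ionizing blower ready for its airflow check: first press both black emitter cartridge caps on its top fully home, so that no yellow shows. Then slide the sprung outlet shutter, the one with the red tab, to half travel (level with the green mark, half-way between the two dark marks) and keep it there against its spring: finish while still holding it, do not let go. Do not disturb the eye nuts, the insulator and the puck lying in front of the outlet.

Things in the scene. Friction and masses are not known exactly. Their poses are not given: they have to be found in the camera images.
- blower: Beige steel blower housing fixed to the bench, 150 (its x) x 270 (its y) x 110 mm high (its z, vertical). Origin: centre of its underside, on the bench. The air outlet and an amber rocker switch (not used) are on its +x side, which looks away from the robot; its yaw varies. The caps stand on the robot's half of its flat top, the shutter tab near the +x edge.
- cap_left_top (a point): Centre of the top face of the left cartridge cap (left = blower's +y): black disc 36 mm diameter, 10 mm thick, on a yellow neck, at x -35, y +65 mm of the blower; moves with the cap. Its top is 134 mm above the bench at joint 0 and 124 mm when fully home; the head then rests on a 48 mm wide, 4 mm high bright metal collar. Nothing taller than the cap within 60 mm except the shutter tab.
- cap_right_top (a point): The same for the right cap, at x -35, y -65 mm of the blower.
- cap_left (a joint): How far the left cap is pressed in, m: 0 = 10 mm proud (yellow neck shows), 0.010 = fully home. Starts part-way (0 to 0.005). Slides straight down against about 6 N of friction and stays where it is left; meets a hard stop when home, where 10 to 20 N of push does no harm.
- cap_right (a joint): The same for the right cap.
- shutter (a joint): How far the outlet shutter has slid open, m, along the blower's +y: 0 = shut (start), 0.060 = fully open, 0.030 = half travel. A spring pulls it shut: about 4 N at 0, 8 N at half travel, 12 N fully open; let go, it returns to 0.
- tab_center (a point): Centre, half-way up, of the red upright tab of the aluminium shutter; moves with it. Tab: 28 (blower's x) x 14 (blower's y, the sliding direction) x 40 mm high, from 114 to 154 mm above the bench, this point at 134 mm, at x +55 mm of the blower and y -30 mm (shut), 0 (half), +30 mm (fully open). Nothing rises above 115 mm within 65 mm of it along y on either side. It can be pinched from above across its 14 mm, or pushed towards +y.
- half_mark (a point): Green mark (18 x 6 mm) on the blower's top beside the shutter's slide, at x +20, y 0 mm of the blower; the tab and the white line at its foot are level with it (same y in the blower's frame) at half travel. Dark marks at y -30 and +30 mm are shut and fully open.
- eye_nut_a: Bystander: silver titanium eye nut, 26 mm base, 46 mm high, origin under its centre; stands on the bench 120 to 170 mm beyond the blower's centre, on the outlet side.
- eye_nut_b: Bystander: the second eye nut, alike.
- insulator: Bystander: white ribbed ceramic feedthrough insulator, 34 mm diameter, 50 mm high, origin under its centre, standing there too.
- puck: Bystander: blue anodized tool-holder puck, 52 mm diameter, 28 mm high, origin under its centre, lying there too.

How it is judged:
By the outcome, as a careful person would: the job done as asked, in the order asked, and still so for the second after the job is handed in, while the arm keeps its last pose, push and grip.
It also fails if it takes over 45 s, if anything falls off the work surface, if the arm or the gripper's body presses on something with over 40 N, if the wrist force passes 120 N, or if a joint passes its speed limit or range.

### The arm

A 7-joint arm with a two-finger parallel gripper is mounted at the origin on the work surface. World frame = base frame: x ahead of the robot, y to its left, z up, the work surface at z = 0. Lengths are in m, angles in degrees, forces in N, time in s.
With the tool pointing down it reaches from about 0.4 to 0.9 m from the base axis. Payload 5.5 kg.
Tool frame: the origin (TCP) lies midway between the tips of the shut fingers; the grasp point (between the pads) lies 19 mm behind it; z points along the fingers, y is the direction in which the jaws open and shut (so a half turn about z gives the same grasp; the last joint's range is limited). The gripper opens to 85 mm and grips with 20 to 120 N. Pads are 22 mm wide; open, the fingers measure 114 mm over their backs; the gripper's body (76 mm by 85 mm) begins 54 mm behind the grasp point. The pads swing forward as they close: fully open they stand 13 mm farther back than shut.
Start: joints at [-56.539, 28.699, -24.465, 88.831, 12.651, 65.22, -12.049], TCP at [0.205, 0.617, 0.231] pointing down, gripper open.
Joint ranges: [-164.97, 164.97], [-17.58, 116.51], [-87.97, 89.64], [11.32, 138.91], [-80.73, 260.73], [10.89, 115.49], [-147.41, 147.41]. Speed limits (degrees/s): [147.25, 147.25, 180, 180, 180, 180, 180].

### API

Orientations are given as [roll, pitch, yaw] about the fixed x, y, z axes, in that order (R = Rz(yaw) Ry(pitch) Rx(roll)).
In Python, from workcell import ctrl, cams, order gives the robot as it stands.
- The arm moves only by the tool send_rows, never from a script. Its argument "steps" is a list of rows, each an object with "xyz": the shift along the tool's x, y, z in mm, a list of three; "roll": the turn about the tool's z in degrees. A call has 1 to 12 rows; each row is the pose to reach, as a shift and turn from the pose measured when the call began, along the tool's axes at that moment; what a row does not reach only later rows make up. A row lasts 1/12 s, in which the tool goes at most 41.7 mm and 7.16 degrees, less where a joint would pass 70% of its speed; a pose out of reach is approached as far as the arm can. A call with a gripper value outside its range is refused whole. "jaw" is the closure in counts, from 0 (fully open) to 255 (shut), set as the call begins (left out, the last holds). The fingers move at their own pace and stop on an object; "grip_force" is the grip in N (left out, the last holds). Time passes only in rows, so rows that repeat a pose let the fingers close. It gives the time, the measured TCP pose, the force and the opening at its end, in the units of the state.
- ctrl.get_state(): the state, without advancing time (a new reading comes with each control period).
- cams.read_camera(name): name is "scene" or "top" or "wrist"; returns a dict with "color" (480x640x3 uint8, red, green, blue), "fx", "fy", "cx", "cy" (pixels), "origin" and "rotation" of the camera in the world. Camera axes: x right, y up, looking along -z (the intrinsics and any distortion apply to the point x, -y, -z); pixel columns grow to the right and rows downward; lengths in m; the calibration is good to about 2 mm. A picture is of the moment at which its call begins. There is no depth.
- order.sign_off(): hands the job in, once; it reports no verdict.
The state is a dict: "time_s": time; "qpos": joint angles; "joint_vel": joint speeds; "effort": joint torques, N m; "tool_pos": TCP position; "eef_rot": TCP orientation; "contact_force": force on the tool from outside, world axes, zero at the start; "ft_torque": the same for the moment, N m; "gripper_width": opening from 0.0 (shut) to 1.0 (fully open).
Only numpy, scipy, OpenCV 4.12 (cv2) and the standard library are available. Lean on these libraries where they do the work, as an engineer would, in place of code of your own. Each camera call takes 0.05 s, during which the arm holds its last target.

## Working session

There is one attempt and no reset: what is moved stays moved. The work goes in short steps, Python scripts to look and compute and a tool call to move; the robot and the scene stay as the last step left them, time stands still between calls to the robot, and variables do not carry over. Pictures are saved under pics/ and viewed, and the job is handed in when it is done.

Besides the shell and the picture viewer there is one more tool, called after "Request:" in YAML: its name, and indented under it one key for each argument. send_rows: Moves the arm, as the interface text tells. Its arguments: {"type":"object","properties":{"steps":{"type":"array"},"jaw":{"type":"number"},"grip_force":{"type":"number"}},"required":["steps"]}

```bash
mkdir -p pics; ls; python3 - <<'E'
from workcell import ctrl,cams
import cv2
s=ctrl.get_state();print(s)
for n in ["scene","top","wrist"]:
    c=cams.read_camera(n);cv2.imwrite(f"pics/{n}0.png",c["color"][:,:,::-1]);print(n,{k:v for k,v in c.items() if k!="color"})
E
```

```text
pics
{'time_s': 0.0, 'qpos': array([-56.5388751 ,  28.75573125, -24.4538912 ,  88.88981781,
        12.65270855,  65.21920046, -12.04920631]), 'joint_vel': array([ 0.06006655, -0.06890603,  0.03788881, -0.03092394, -0.0238137 ,
       -0.07718843,  0.01649204]), 'effort': array([ 6.39637765e-04, -5.69523597e+01, -5.81649408e+00, -2.80952239e+01,
        1.05899741e-02,  1.16019903e-02, -1.16222756e-05]), 'tool_pos': array([0.20479767, 0.61618213, 0.23025116]), 'eef_rot': array([-1.79889193e+02, -3.27927146e-03,  1.61623263e+02]), 'contact_force': array([0.69899624, 0.82881498, 0.36726593]), 'ft_torque': array([-0.02125552,  0.01805658,  0.04794699]), 'gripper_width': 1.001591633055014}
scene {'fx': 434.67394908181814, 'fy': 434.67394908181814, 'cx': 320.7189876468352, 'cy': 235.57468843166845, 'origin': array([ 1.07462645, -0.13431947,  0.52594676]), 'rotation': array([51.7398151 , -0.20024678, 70.08016418])}
top {'fx': 530.6811539770042, 'fy': 530.6811539770042, 'cx': 320.073234587729, 'cy': 235.57613691681092, 'origin': array([0.48279951, 0.04540056, 0.88711229]), 'rotation': array([ 10.07661521,   0.88711556, -89.4780165 ])}
wrist {'fx': 357.8952842469206, 'fy': 357.8952842469206, 'cx': 321.05504530448195, 'cy': 241.10277540590528, 'origin': array([0.12825205, 0.64335106, 0.37394552]), 'rotation': array([-1.83558044e+01,  3.70635965e-02,  7.15810329e+01])}
```

View pics/scene0.png

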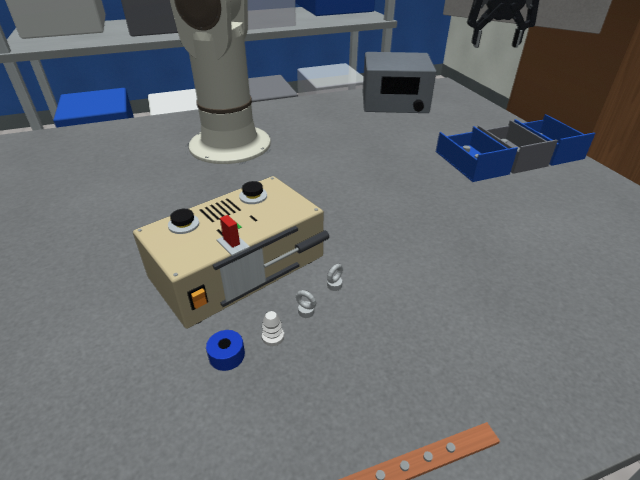

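View pics/top0.png

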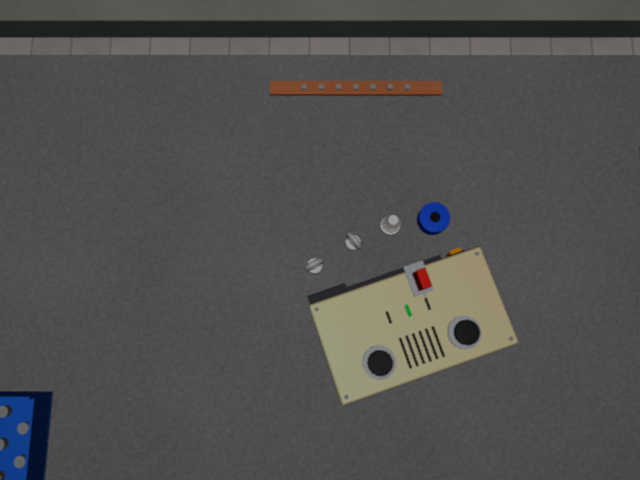

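View pics/wrist0.png

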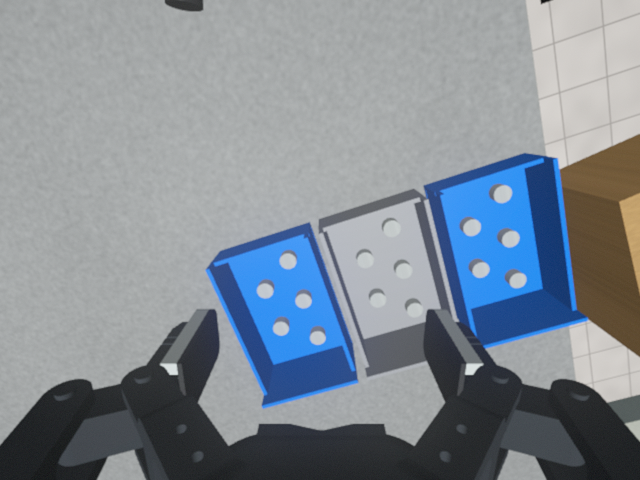

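The top view shows the blower with its caps at about (380,362) and (466,332), the red tab at (422,279) and the green mark at (408,310). The bystanders stand above it in the image.

```bash
cat > h.py <<'E'
import numpy as np,cv2
from scipy.spatial.transform import Rotation as R
from workcell import ctrl,cams
def shot(n,name=None):
    c=cams.read_camera(n)
    if name: cv2.imwrite(f"pics/{name}.png",c["color"][:,:,::-1])
    return c
def ray(c,u,v,z):
    M=R.from_euler('xyz',c["rotation"],degrees=True).as_matrix()
    d=M@np.array([(u-c["cx"])/c["fx"],-(v-c["cy"])/c["fy"],-1.])
    o=c["origin"];return o+d*(z-o[2])/d[2]
def proj(c,p):
    M=R.from_euler('xyz',c["rotation"],degrees=True).as_matrix()
    q=M.T@(np.array(p)-c["origin"]);return np.array([c["cx"]+c["fx"]*q[0]/-q[2],c["cy"]+c["fy"]*q[1]/q[2]])
def blobs(m,amin=15):
    n,l,s,ce=cv2.connectedComponentsWithStats(m.astype(np.uint8)*255)
    return [(s[i,4],ce[i].round(1),s[i,:4]) for i in range(1,n) if s[i,4]>=amin]
E
python3 - <<'E'
from h import *
for n in ["top","scene"]:
    c=shot(n);h=cv2.cvtColor(c["color"],cv2.COLOR_RGB2HSV);H,S,V=[h[:,:,i].astype(int) for i in range(3)]
    print(n)
    g=(H>45)&(H<80)&(S>120)&(V>60)
    for b in blobs(g,8): print("green",b,ray(c,*b[1],.1105))
    r=((H<6)|(H>174))&(S>180)&(V>80)
    for b in blobs(r): print("red",b)
    k=(V<40)
    for b in blobs(k,150):
        if b[0]<1500: print("blk",b,ray(c,*b[1],.128))
    be=((H>15)&(H<32)&(S>40)&(S<150)&(V>110)).astype(np.uint8)
    ct=max(cv2.findContours(be,0,2)[0],key=cv2.contourArea)
    if n=="top":
        rr=cv2.minAreaRect(ct);print(rr)
        for p in cv2.boxPoints(rr): print(ray(c,*p,.11))
    y=(H>22)&(H<33)&(S>170)&(V>90)
    print("yel",blobs(y,3))
E
```

```text
top
green (np.int32(41), array([407.8, 310.2]), array([405, 305,   7,  12], dtype=int32)) [ 0.51187742 -0.06923655  0.1105    ]
red (np.int32(178), array([423.3, 278.2]), array([416, 269,  15,  20], dtype=int32))
blk (np.int32(458), array([466.3, 332. ]), array([455, 321,  24,  23], dtype=int32)) [ 0.48163622 -0.14785439  0.128     ]
blk (np.int32(448), array([379.7, 362.7]), array([368, 351,  24,  24], dtype=int32)) [ 0.43849248 -0.02622317  0.128     ]
((412.67852783203125, 324.17230224609375), (105.06021118164062, 186.3237762451172), 70.55996704101562)
[0.51721692 0.076257   0.11      ]
[ 0.61025102 -0.18205288  0.11      ]
[ 0.46724244 -0.22538851  0.11      ]
[0.37932316 0.02520078 0.11      ]
yel []
scene
green (np.int32(12), array([238.3, 225.7]), array([237, 224,   4,   4], dtype=int32)) [ 0.5120033 -0.068056   0.1105   ]
red (np.int32(305), array([230.7, 229.4]), array([220, 215,  20,  32], dtype=int32))
blk (np.int32(747), array([199.1,  13.9]), array([176,   0,  45,  30], dtype=int32)) [-0.97185939  0.0699029   0.128     ]
blk (np.int32(1488), array([502.7,  14.7]), array([468,   0,  71,  47], dtype=int32)) [-0.54636947  1.26458888  0.128     ]
blk (np.int32(656), array([399.9,  85.1]), array([380,  77,  40,  18], dtype=int32)) [0.06787281 0.45434175 0.128     ]
blk (np.int32(231), array([252.2, 188.6]), array([243, 182,  20,  14], dtype=int32)) [ 0.4391509  -0.02728372  0.128     ]
blk (np.int32(300), array([181.7, 217.1]), array([171, 209,  23,  17], dtype=int32)) [ 0.48395861 -0.14941824  0.128     ]
blk (np.int32(177), array([254.5, 249.5]), array([214, 229,  84,  41], dtype=int32)) [ 0.59905713 -0.06048553  0.128     ]
yel [(np.int32(12), array([253.8, 196.7]), array([249, 196,  10,   2], dtype=int32)), (np.int32(8), array([184.5, 225.6]), array([181, 225,   8,   2], dtype=int32))]
```

```bash
cat >> h.py <<'E'
def delta(p,yaw=None):
    s=ctrl.get_state();Rt=R.from_euler('xyz',s["eef_rot"],degrees=True).as_matrix()
    d=Rt.T@(np.array(p)-s["tool_pos"])*1000
    r=None if yaw is None else -((yaw-s["eef_rot"][2]+180)%360-180)
    return d.round(1),r
E
python3 -c "
from h import *
print(delta([.4385,-.0262,.23],-160.5),delta([.4385,-.0262,.16],-160.5))"
```

```text
(array([-424.4, -536.3,    1.3]), np.float64(-37.87870046801311)) (array([-424.4, -536.2,   71.3]), np.float64(-37.87870046801311))
```

Request:
send_rows:
  steps:
    - {"xyz": [-12, -15, 0], "roll": -2}
    - {"xyz": [-34, -43, 0], "roll": -5}
    - {"xyz": [-58, -73, 0], "roll": -8}
    - {"xyz": [-82, -104, 0], "roll": -12}
    - {"xyz": [-106, -134, 0], "roll": -15}
    - {"xyz": [-130, -164, 0], "roll": -18}
    - {"xyz": [-154, -195, 0], "roll": -21}
    - {"xyz": [-178, -225, 0], "roll": -24}
    - {"xyz": [-202, -255, 0], "roll": -27}
    - {"xyz": [-226, -286, 0], "roll": -30}
    - {"xyz": [-244, -308, 0], "roll": -32}
    - {"xyz": [-250, -316, 0], "roll": -32}
  jaw: 255
  grip_force: 40

```text
time_s: 1.25
tool_pos: [0.3439, 0.233, 0.231]
eef_rot: [-179.8, -0.0, -166.6]
contact_force: [-0.0, 1.1, -0.2]
gripper_width: -0.001
```

```bash
python3 -c "
from h import *
s=ctrl.get_state();print(s['time_s'],s['qpos'],s['tool_pos'],s['eef_rot'],s['gripper_width'],s['contact_force'])
print(delta([.4385,-.0262,.18],-160.5))"
```

```text
1.25 [-17.50370948   3.44069965 -21.06262898 120.45333931   1.64378037
  56.43653124  63.94522531] [0.34393956 0.23303272 0.23101979] [-1.79840544e+02 -2.49068586e-02 -1.66612108e+02] -0.0005949348522339926 [-0.01714735  1.06737318 -0.15332383]
(array([ -32. , -273.9,   51.8]), np.float64(-6.112108417853534))
```

Request:
send_rows:
  steps:
    - {"xyz": [-2, -15, 0], "roll": -1}
    - {"xyz": [-5, -45, 0], "roll": -2}
    - {"xyz": [-9, -77, 0], "roll": -3}
    - {"xyz": [-13, -110, 0], "roll": -4}
    - {"xyz": [-17, -143, 0], "roll": -5}
    - {"xyz": [-21, -176, 5], "roll": -6}
    - {"xyz": [-25, -209, 15], "roll": -6}
    - {"xyz": [-29, -240, 25], "roll": -6}
    - {"xyz": [-31, -262, 40], "roll": -6}
    - {"xyz": [-32, -272, 48], "roll": -6}
    - {"xyz": [-32, -274, 52], "roll": -6}
    - {"xyz": [-32, -274, 52], "roll": -6}

```text
time_s: 2.25
tool_pos: [0.4376, -0.0259, 0.1789]
eef_rot: [-179.9, -0.2, -160.6]
contact_force: [-1.2, -0.1, 0.1]
gripper_width: 0.001
```

```bash
python3 -c "
from h import *
print(delta([.4385,-.0262,.18],-160.5))
shot('scene','s1');shot('wrist','w1')"
```

```text
(array([-0.7, -0.6, -1.1]), np.float64(-0.14334107694924114))
```

View pics/s1.png

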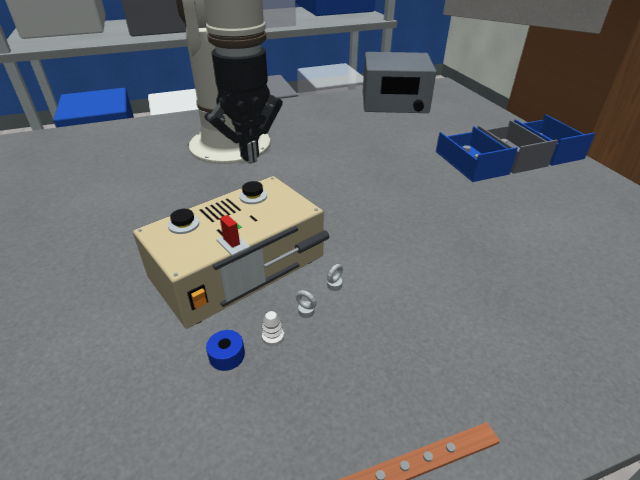

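View pics/w1.png

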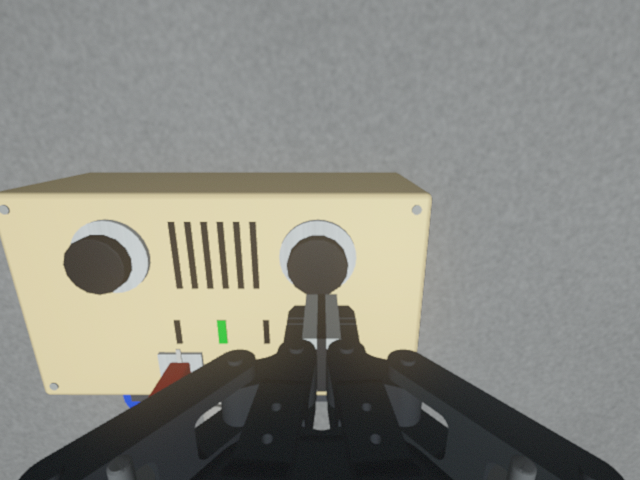

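The tip is above the left cap. In the wrist view the cap is at (317,265), and the blower edges run parallel to the image axes. Descending now.

Request:
send_rows:
  steps:
    - {"xyz": [-1, 0, 10], "roll": 0}
    - {"xyz": [-1, 0, 25], "roll": 0}
    - {"xyz": [-1, 0, 36], "roll": 0}
    - {"xyz": [-1, 0, 41], "roll": 0}
    - {"xyz": [-1, 0, 44], "roll": 0}
    - {"xyz": [-1, 0, 46], "roll": 0}
    - {"xyz": [-1, 0, 48], "roll": 0}
    - {"xyz": [-1, 0, 50], "roll": 0}
    - {"xyz": [-1, 0, 50], "roll": 0}

```text
time_s: 3.1
tool_pos: [0.4396, -0.0242, 0.1302]
eef_rot: [-179.9, 0.0, -160.5]
contact_force: [-0.5, -0.2, -0.1]
gripper_width: 0.0
```

Request:
send_rows:
  steps:
    - {"xyz": [0, 1, 1.5], "roll": 0}
    - {"xyz": [0, 1, 3], "roll": 0}
    - {"xyz": [0, 1, 4.5], "roll": 0}
    - {"xyz": [0, 1, 6], "roll": 0}
    - {"xyz": [0, 1, 6.5], "roll": 0}
    - {"xyz": [0, 1, 6.5], "roll": 0}

```text
time_s: 3.6
tool_pos: [0.4397, -0.0241, 0.1242]
eef_rot: [-179.8, 0.0, -160.5]
contact_force: [-0.7, -2.6, 3.1]
gripper_width: -0.0
```

Request:
send_rows:
  steps:
    - {"xyz": [0, 0, 1], "roll": 0}
    - {"xyz": [0, 0, 2], "roll": 0}
    - {"xyz": [0, 0, 2], "roll": 0}

```text
time_s: 3.85
tool_pos: [0.4399, -0.0241, 0.1239]
eef_rot: [-179.8, 0.1, -160.5]
contact_force: [-6.6, -0.1, 21.3]
gripper_width: 0.001
```

```bash
python3 -c "
from h import *
print(delta([.4822,-.1484,.16],-160.5))"
```

```text
(array([   1.5, -131.4,  -35.7]), np.float64(-0.04150479807492502))
```

Request:
send_rows:
  steps:
    - {"xyz": [0, 0, -15], "roll": 0}
    - {"xyz": [0, 0, -35], "roll": 0}
    - {"xyz": [0, -15, -42], "roll": 0}
    - {"xyz": [0, -40, -42], "roll": 0}
    - {"xyz": [1, -70, -42], "roll": 0}
    - {"xyz": [1, -100, -42], "roll": 0}
    - {"xyz": [1, -120, -38], "roll": 0}
    - {"xyz": [1, -130, -30], "roll": 0}
    - {"xyz": [1, -131, -20], "roll": 0}
    - {"xyz": [1, -131, -12], "roll": 0}
    - {"xyz": [1, -131, -12], "roll": 0}

```text
time_s: 4.77
tool_pos: [0.4804, -0.1457, 0.1337]
eef_rot: [180.0, -0.2, -160.4]
contact_force: [-1.1, 0.5, 0.6]
gripper_width: 0.001
```

```bash
python3 -c "
from h import *
print(delta([.4822,-.1484,.124],-160.5))
shot('wrist','w2');shot('scene','s2')"
```

```text
(array([-0.8, -3.2,  9.7]), np.float64(0.05544338389728409))
```

View pics/s2.png

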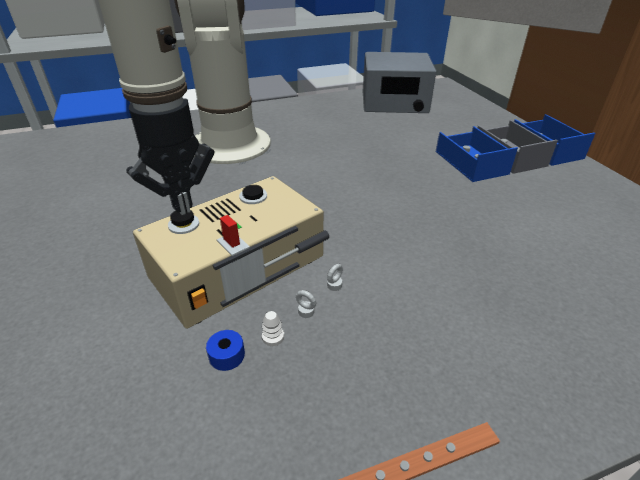

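View pics/w2.png

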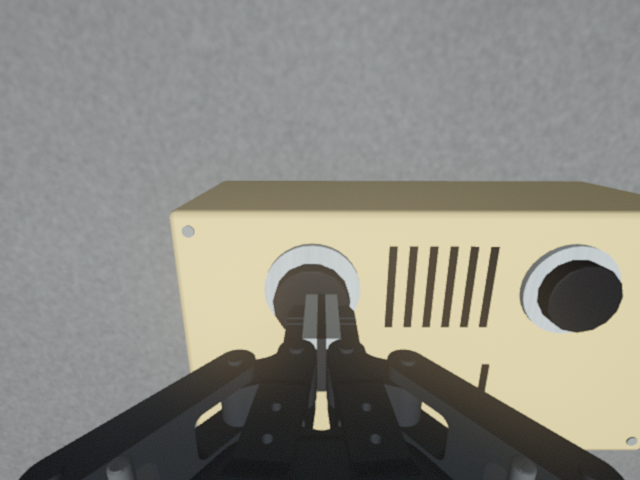

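The tip is over the right cap, which is at (312,290) in the wrist view, and within a few mm of its centre. Pressing it now.

Request:
send_rows:
  steps:
    - {"xyz": [0, -3, 1.5], "roll": 0}
    - {"xyz": [0, -3, 3], "roll": 0}
    - {"xyz": [0, -3, 4.5], "roll": 0}
    - {"xyz": [0, -3, 6], "roll": 0}
    - {"xyz": [0, -3, 7.5], "roll": 0}
    - {"xyz": [0, -3, 9], "roll": 0}
    - {"xyz": [0, -3, 10], "roll": 0}
    - {"xyz": [0, -3, 10], "roll": 0}

```text
time_s: 5.53
tool_pos: [0.4829, -0.1486, 0.1258]
eef_rot: [-179.9, -0.0, -160.4]
contact_force: [-0.8, 1.7, 3.1]
gripper_width: -0.0
```

Request:
send_rows:
  steps:
    - {"xyz": [0, 0, 1], "roll": 0}
    - {"xyz": [0, 0, 2], "roll": 0}
    - {"xyz": [0, 0, 3], "roll": 0}
    - {"xyz": [0, 0, 3], "roll": 0}

```text
time_s: 5.87
tool_pos: [0.483, -0.1485, 0.124]
eef_rot: [-179.9, 0.0, -160.4]
contact_force: [-4.5, 1.3, 12.9]
gripper_width: 0.001
```

Request:
send_rows:
  steps:
    - {"xyz": [0, 0, 1], "roll": 0}
    - {"xyz": [0, 0, 1.5], "roll": 0}
    - {"xyz": [0, 0, 1.5], "roll": 0}

```text
time_s: 6.12
tool_pos: [0.483, -0.1485, 0.124]
eef_rot: [-179.9, 0.0, -160.4]
contact_force: [-4.4, 2.0, 16.2]
gripper_width: 0.003
```

```bash
python3 -c "
from h import *
print(delta([.555,-.0852,.20],-160.5))"
```

```text
(array([-89.1,  35.4, -76.1]), np.float64(0.08647890441309869))
```

Request:
send_rows:
  steps:
    - {"xyz": [0, 0, -15], "roll": 0}
    - {"xyz": [0, 0, -40], "roll": 0}
    - {"xyz": [0, 0, -65], "roll": 0}
    - {"xyz": [-5, 2, -80], "roll": 0}
    - {"xyz": [-20, 8, -82], "roll": 0}
    - {"xyz": [-45, 18, -82], "roll": 0}
    - {"xyz": [-70, 28, -80], "roll": 0}
    - {"xyz": [-84, 34, -78], "roll": 0}
    - {"xyz": [-89, 35, -77], "roll": 0}
    - {"xyz": [-89, 35, -76], "roll": 0}
    - {"xyz": [-89, 35, -76], "roll": 0}
  jaw: 110

```text
time_s: 7.03
tool_pos: [0.5539, -0.0867, 0.1991]
eef_rot: [-179.9, -0.1, -160.4]
contact_force: [-1.2, -1.0, 0.6]
gripper_width: 0.566
```

```bash
python3 - <<'E'
from h import *
print(delta([.555,-.0852,.14],-160.5), ctrl.get_state()["gripper_width"])
c=shot('scene','s3');shot('wrist','w3')
h=cv2.cvtColor(c["color"],cv2.COLOR_RGB2HSV);H,S,V=[h[:,:,i].astype(int) for i in range(3)]
print(blobs((H>22)&(H<33)&(S>170)&(V>90),1))
im=c["color"][170:260,140:300,::-1];cv2.imwrite("pics/s3z.png",cv2.resize(im,None,fx=5,fy=5,interpolation=cv2.INTER_NEAREST))
E
```

```text
(array([-1.7,  1.1, 59.1]), np.float64(0.05284269468694447)) 0.566301450198913
[]
```

View pics/s3z.png

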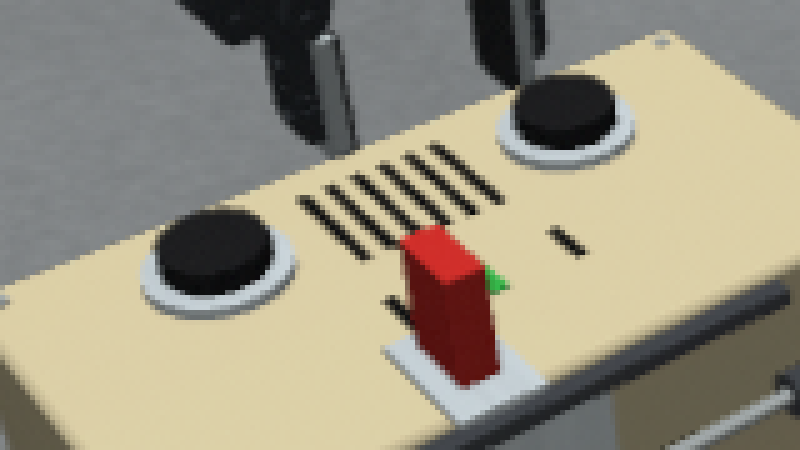

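View pics/w3.png

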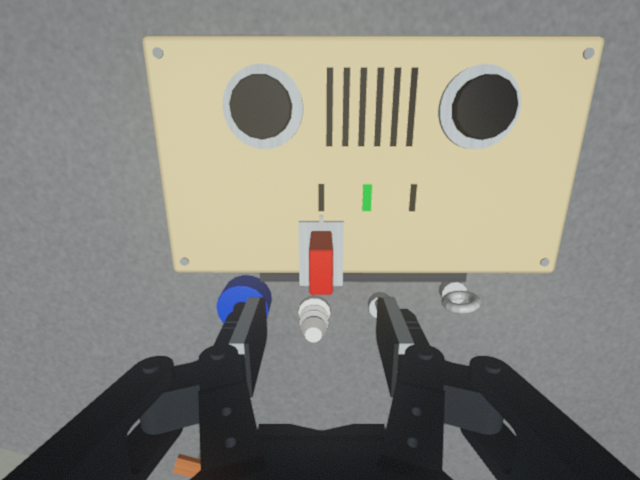

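No yellow is visible: both caps sit on their collars in the scene crop. The tab, at (321,265) in the wrist view, is centred between the fingers at (322). Descending to straddle it.

Request:
send_rows:
  steps:
    - {"xyz": [-2, 1, 10], "roll": 0}
    - {"xyz": [-2, 1, 25], "roll": 0}
    - {"xyz": [-2, 1, 42], "roll": 0}
    - {"xyz": [-2, 1, 58], "roll": 0}
    - {"xyz": [-2, 1, 68], "roll": 0}
    - {"xyz": [-2, 1, 74], "roll": 0}
    - {"xyz": [-2, 1, 76], "roll": 0}
    - {"xyz": [-2, 1, 76], "roll": 0}

```text
time_s: 7.8
tool_pos: [0.5551, -0.0861, 0.1233]
eef_rot: [-179.9, -0.1, -160.6]
contact_force: [-0.5, 0.1, 0.3]
gripper_width: 0.569
```

```bash
python3 - <<'E'
from h import *
print(delta([.555,-.0852,.123],-160.5))
shot('wrist','w4')
E
```

```text
(array([-0.2,  0.9,  0.3]), np.float64(-0.05806922262488001))
```

View pics/w4.png

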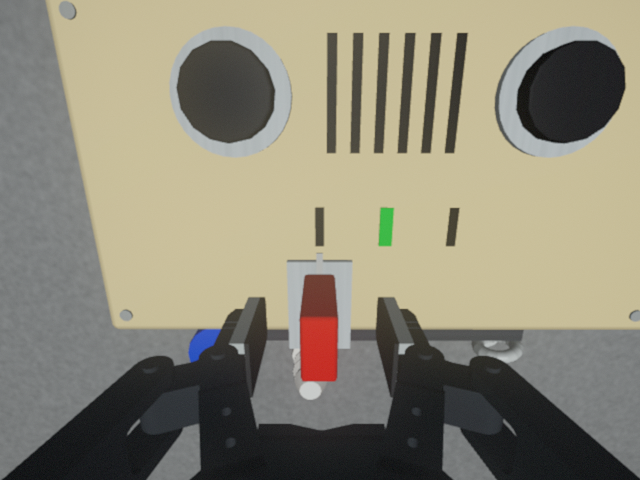

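The tab is between the pads, with its foot at about (320,340). Closing the jaws.

Request:
send_rows:
  steps:
    - {"xyz": [0, 0.5, 0], "roll": 0}
    - {"xyz": [0, 0.5, 0], "roll": 0}
    - {"xyz": [0, 0.5, 0], "roll": 0}
    - {"xyz": [0, 0.5, 0], "roll": 0}
    - {"xyz": [0, 0.5, 0], "roll": 0}
    - {"xyz": [0, 0.5, 0], "roll": 0}
  jaw: 255
  grip_force: 60

```text
time_s: 8.35
tool_pos: [0.5564, -0.0866, 0.1248]
eef_rot: [-179.8, 0.0, -160.6]
contact_force: [1.1, -3.9, 6.0]
gripper_width: 0.151
```

Request:
send_rows:
  steps:
    - {"xyz": [0, 1, -1], "roll": 0}
    - {"xyz": [0, 3, -1], "roll": 0}
    - {"xyz": [0, 6, -1], "roll": 0}
    - {"xyz": [0, 9, -1], "roll": 0}
    - {"xyz": [0, 13, -1], "roll": 0}
    - {"xyz": [0, 17, -1], "roll": 0}
    - {"xyz": [0, 21, -1], "roll": 0}
    - {"xyz": [0, 25, -1], "roll": 0}
    - {"xyz": [0, 28, -1], "roll": 0}
    - {"xyz": [0, 30, -1], "roll": 0}
    - {"xyz": [0, 30, -1], "roll": 0}
    - {"xyz": [0, 30, -1], "roll": 0}

```text
time_s: 9.35
tool_pos: [0.5469, -0.0598, 0.125]
eef_rot: [-179.7, 0.1, -160.6]
contact_force: [5.2, -5.9, -6.5]
gripper_width: 0.154
```

```bash
python3 - <<'E'
from h import *
print(delta([.545,-.0569,.123],-160.5))
shot('wrist','w5');c=shot('top','t5');shot('scene','s5')
im=c["color"][240:400,300:520,::-1];cv2.imwrite("pics/t5z.png",cv2.resize(im,None,fx=3.5,fy=3.5))
E
```

```text
(array([0.8, 3.3, 1.9]), np.float64(-0.13438015022160243))
```

View pics/w5.png

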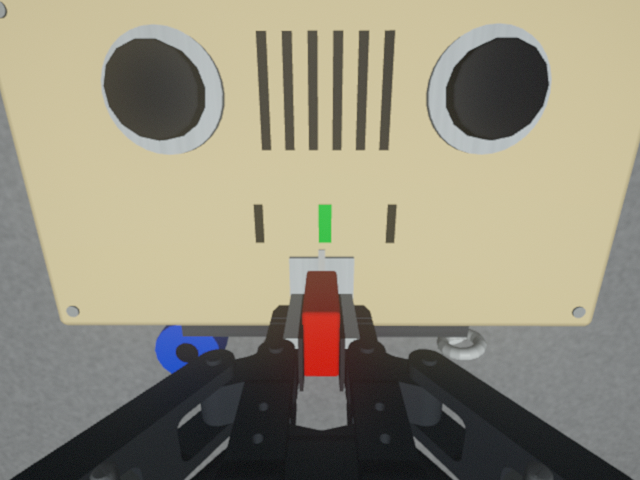

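View pics/s5.png

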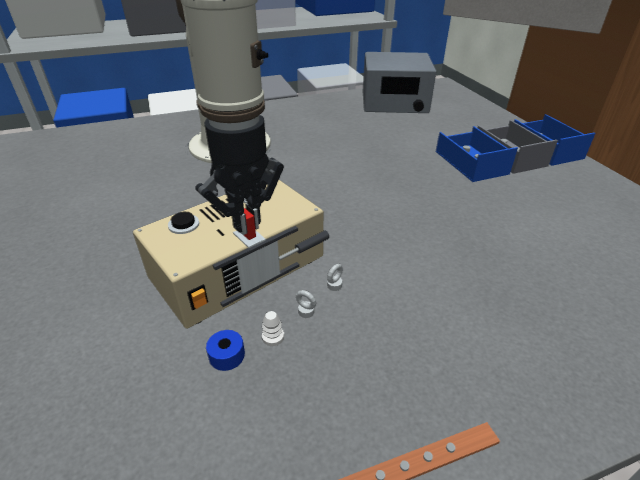

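In the wrist view the tab's white line is at about (321,253) and the green mark at (325,223), so the shutter is 1–2 mm short. Measuring more exactly.

```bash
cat >> h.py <<'E'
def meas(name=None):
    c=shot('wrist',name);im=c["color"];h=cv2.cvtColor(im,cv2.COLOR_RGB2HSV);H,S,V=[h[:,:,i].astype(int) for i in range(3)]
    P={}
    for b in blobs((H>45)&(H<80)&(S>120),80): g=b
    P['green']=ray(c,*g[1],.1105)
    y0=int(g[1][1]);x0=int(g[1][0]);h0=int(g[2][3]);
    dk=(V<110);dk[:y0-25]=0;dk[y0+25:]=0
    for b in blobs(dk,80): 
        if b[2][2]<25: P['dark%d'%b[1][0]]=ray(c,*b[1],.1105)
    w=(S<40)&(V>150);yy=g[2][1]+h0
    sub=np.zeros_like(w);sub[yy+2:yy+14,x0-60:x0+60]=w[yy+2:yy+14,x0-60:x0+60]
    for r in range(yy+2,yy+22): 
        q=np.where(w[r,x0-60:x0+60])[0]
        if len(q): print(r,q.min()+x0-60,q.max()+x0-60)
    q=[(r,np.where(w[r,x0-60:x0+60])[0]) for r in range(yy,yy+30)]
    L=[(r,a.mean()+x0-60) for r,a in q if 2<=len(a)<15]
    u=np.mean([a for _,a in L]);v=np.mean([r for r,_ in L]);P['line']=ray(c,u,v,.1145)
    t=np.radians(19.5);yv=np.array([-np.sin(t),np.cos(t),0]);xv=np.array([np.cos(t),np.sin(t),0])
    for k,p in P.items(): print(k,p.round(4),'x,y rel green mm',((p-P['green'])@xv*1e3).round(2),((p-P['green'])@yv*1e3).round(2))
E
python3 -c "
from h import *
meas()"
```

```text
249 321 323
250 318 324
251 318 324
252 318 324
253 318 324
254 318 324
255 318 324
256 317 325
257 318 353
258 289 353
259 289 354
260 289 354
261 289 354
262 289 354
263 289 354
green [ 0.5116 -0.0692  0.1105] x,y rel green mm 0.0 0.0
dark258 [ 0.5215 -0.0976  0.1105] x,y rel green mm -0.1 -30.04
dark390 [ 0.5014 -0.0407  0.1105] x,y rel green mm 0.0 30.3
line [ 0.5244 -0.0661  0.1145] x,y rel green mm 13.15 -1.37
```

Request:
send_rows:
  steps:
    - {"xyz": [0, 2, 0], "roll": 0}
    - {"xyz": [0, 2.5, 0], "roll": 0}
    - {"xyz": [0, 3, 0], "roll": 0}
    - {"xyz": [0, 3, 0], "roll": 0}
    - {"xyz": [0, 3, 0], "roll": 0}
    - {"xyz": [0, 3, 0], "roll": 0}

```text
time_s: 10.05
tool_pos: [0.5467, -0.0591, 0.1249]
eef_rot: [-179.5, 0.1, -160.7]
contact_force: [4.7, -7.7, -1.1]
gripper_width: 0.156
```

```bash
python3 -c "
from h import *
meas('w6');print(ctrl.get_state()['tool_pos'])"
```

```text
249 320 323
250 318 324
251 318 324
252 318 324
253 318 324
254 318 324
255 318 325
256 295 350
257 318 324
258 289 354
259 289 354
260 289 354
261 289 354
262 289 354
263 289 354
green [ 0.5116 -0.0692  0.1105] x,y rel green mm 0.0 0.0
dark257 [ 0.5215 -0.0975  0.1105] x,y rel green mm -0.07 -30.0
dark388 [ 0.5015 -0.0407  0.1105] x,y rel green mm 0.02 30.32
line [ 0.524  -0.0655  0.1145] x,y rel green mm 12.96 -0.65
[ 0.5466232  -0.05903514  0.12490869]
```

Request:
send_rows:
  steps:
    - {"xyz": [0, 2.5, 0], "roll": 0}
    - {"xyz": [0, 3, 0], "roll": 0}
    - {"xyz": [0, 3.2, 0], "roll": 0}
    - {"xyz": [0, 3.2, 0], "roll": 0}
    - {"xyz": [0, 3.2, 0], "roll": 0}
    - {"xyz": [0, 3.2, 0], "roll": 0}
    - {"xyz": [0, 3.2, 0], "roll": 0}
    - {"xyz": [0, 3.2, 0], "roll": 0}

```text
time_s: 10.77
tool_pos: [0.5463, -0.058, 0.1249]
eef_rot: [-179.4, 0.2, -160.8]
contact_force: [3.7, -7.3, -0.8]
gripper_width: 0.15
```

```bash
python3 -c "
from h import *
meas('w7');print(ctrl.get_state()['tool_pos'])
meas('w8');print(ctrl.get_state()['tool_pos'])
shot('scene','s8');shot('top','t8')"
```

```text
249 321 323
250 318 324
251 318 324
252 318 324
253 318 324
254 318 324
255 318 325
256 295 352
257 318 324
258 289 354
259 289 354
260 289 354
261 289 354
262 289 354
263 289 354
green [ 0.5115 -0.0691  0.1105] x,y rel green mm 0.0 0.0
dark254 [ 0.5216 -0.0976  0.1105] x,y rel green mm -0.08 -30.24
dark386 [ 0.5015 -0.0407  0.1105] x,y rel green mm 0.04 30.12
line [ 0.5237 -0.0645  0.1145] x,y rel green mm 12.96 0.28
[ 0.54632378 -0.0580116   0.12494679]
249 319 321
250 318 324
251 318 324
252 318 324
253 318 324
254 318 324
255 318 325
256 291 352
257 318 324
258 289 354
259 289 354
260 289 354
261 289 354
262 289 354
263 289 354
green [ 0.5115 -0.0691  0.1105] x,y rel green mm 0.0 0.0
dark254 [ 0.5216 -0.0976  0.1105] x,y rel green mm -0.08 -30.24
dark386 [ 0.5015 -0.0407  0.1105] x,y rel green mm 0.04 30.12
line [ 0.5237 -0.0646  0.1145] x,y rel green mm 12.96 0.17
[ 0.54630871 -0.05799174  0.12493364]
```

View pics/w8.png

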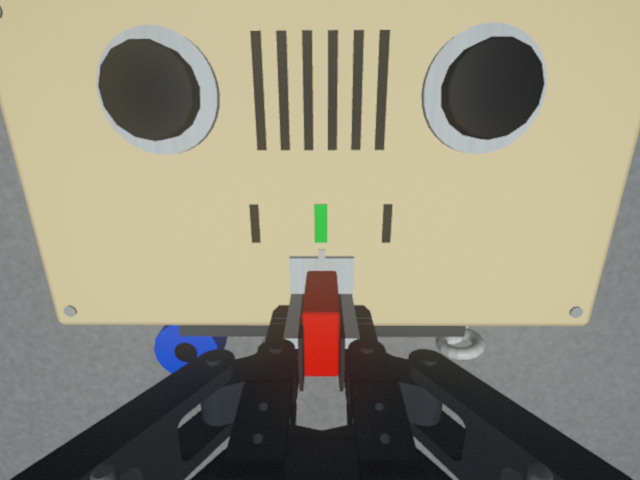

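View pics/s8.png

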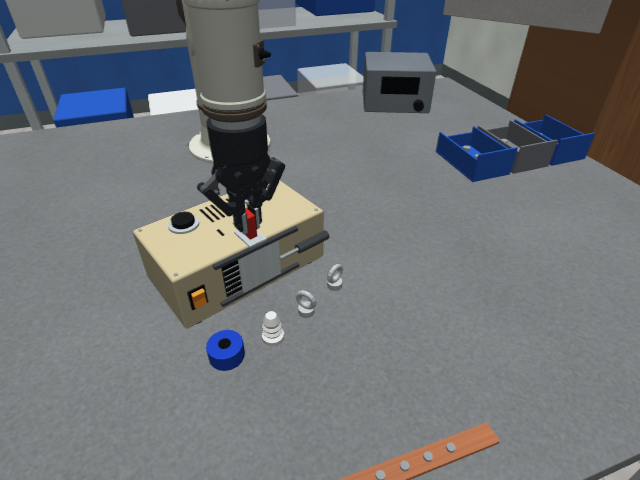

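In the wrist view the white line and green mark are both at column 321, within 0.3 mm of each other. The bystanders are where they started. Handing in while still gripping the tab.

```bash
python3 -c "
from workcell import order
print(order.sign_off())"
```

```text
the job is handed in; nothing more can be done
None
```

The blower is ready: both emitter caps are fully home and the shutter is held at half travel. I handed it in after about 11 s, with the gripper still pinching the tab at 60 N.

- **Caps:** I pressed the left one first, then the right, with the fingers closed. Both stopped at about 124 mm above the bench, with a vertical push of 21 N on the left and 16 N on the right. The 21 N is just above the 10 to 20 N said to do no harm. The scene picture taken afterwards showed no yellow on either cap.
- **Shutter:** The first slide stopped about 1.4 mm short because the arm gave slightly against the spring. Two small corrections brought the white line to within 0.2 to 0.3 mm of the green mark. It held steady over the last two wrist pictures.
- **Bystanders:** In the last scene picture, the eye nuts, insulator and puck looked to be where they started; I compared them by eye only.

No check failed. I did not watch the hold for a full second before handing in.

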